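# Cover washed bearings with the vented lid and take off the cap

### The arm

A 6-joint arm with a two-finger parallel gripper is mounted at the origin on a cart in front of the work surface, level with it; the furniture and walls round the work are solid. World frame = base frame: x ahead of the robot, y to its left, z up, the work surface at z = 0. Lengths are in m, angles in degrees, forces in N, time in s.
With the tool pointing down it reaches from about 0.35 to 0.875 m from the base axis. Payload 4.2 kg.
Tool frame: the origin (TCP) lies midway between the tips of the shut fingers; the grasp point (between the pads) lies 19 mm behind it (r.pinch_z is the distance from the TCP to the grasp point, in m); z points along the fingers, y is the line along which they close (so a half turn about z gives the same grasp; the last joint's range is limited). The gripper opens to 87 mm and grips with 3 to 60 N. Pads are 19 mm wide; open, the fingers measure 117 mm over their backs; the gripper's body (75 mm by 190 mm) begins 51 mm behind the grasp point.
Start: joints at [84.775, 22.042, 0.453, 0, -68.411, -14.817], TCP at [0.214, 0.587, 0.223] pointing down, gripper open.
Joint ranges: [-179.83, 179.83], [-69.29, 118.12], [-61.27, 80.66], [-181.25, 117.63], [-171.15, -9.14], [-177.46, 177.46]. Speed limits (degrees/s): [159.86, 159.86, 180, 180, 180, 180].

### API

Orientations are given as a 3x3 rotation matrix whose columns are the frame's x, y, z axes.
In Python, from station import r, imaging, models gives the robot as it stands. The module is installed in compiled form; this text tells all that it offers.
- The arm moves only by the tool apply_moves, never from a script. Its argument "moves" is a list of rows, each a list of 2 entries, a list of its own where there are three numbers: the shift along the tool's x, y, z in m, then the turn about the tool's z in degrees. A call has 1 to 5 rows; each row shifts and turns the commanded pose from where the row before left it, along the tool's axes as they then stand; what a row does not reach is not made up. A row lasts 1/12 s, in which the tool goes at most 41.7 mm and 7.16 degrees, less where a joint would pass 70% of its speed; a pose out of reach is approached as far as the arm can. A call is refused whole if a number of a shift passes 0.0417 or a number of a turn 7.16, either way. A call with a gripper value outside its range is refused whole. "hand" is the finger opening in m, from 0 to 0.087, set as the call begins (left out, the last holds). The fingers move at their own pace and stop on an object; the grip force is fixed at half the most. Time passes only in rows, so rows that do not move let the fingers close. It gives the time, the measured TCP pose, the force, the opening and the grip force at its end, in the units of the state.
- r.sense(): the state, without advancing time (a new reading comes with each control period).
- imaging.capture(name): name is "scene" or "top"; returns a dict with "frame" (420x560x3 uint8, blue, green, red), "intrinsics" (3x3 intrinsics, pixels), "eye" and "orientation" of the camera in the world. Camera axes: x right, y down, z forward; pixel columns grow to the right and rows downward; lengths in m; the calibration is good to about 2 mm. A picture is of the moment at which its call begins. There is no depth.
- r.finish_job(): hands the job in; it is judged then, once.
Trained networks look in a picture, given as the dict that the camera call returned (one of the last four; its "shot" number tells which), for a name from the list of things; names that differ only in an ending like _2 or _b are one class to them, and where a whole thing is asked for, a point or a joint stands for the part that bears it (a point fixed in the world has none). Each returns a list of dicts, best first, with "confidence" (0 to 1); they miss things now and then, are a little off and sometimes report something else, mostly with a low value. They report only what shows in the picture. A call takes as long as a camera call.
- models.cut_out(picture, target): "region" (420x560 bool, what is visible of it) and "extent" ([left, top, width, height] as shares, 0 to 1, of the picture: columns of its width, rows of its height, round what is visible of it).
- models.place_of(picture, target): "at" ([column, row] as shares, 0 to 1, of the picture: columns of its width, rows of its height: a listed point, or the origin of a listed thing).
The state is a dict: "time_s": time; "joints": joint angles; "joint_velocities": joint speeds; "effort": joint torques, N m; "tcp_pos": TCP position; "ee_rot": TCP orientation; "wrist_force": force on the tool from outside, world axes, zero at the start; "moment": the same for the moment, N m; "gripper_width": opening from 0.0 (shut) to 1.0 (fully open); "gripper_force": force on a finger pad.
Only numpy, scipy, OpenCV 4.12 (cv2) and the standard library are available. Lean on these libraries where they do the work, as an engineer would, in place of code of your own. Each camera call takes 0.05 s, during which the arm holds its last target. There are 200 camera calls.

### The job

The washed bearings are to dry in the round tin under its vented brass lid, with the blue cap off: thread the last bearing from the drip pan onto the tin's post, flat on the other two, and let go. Carry the two nested lids over together by the black knob that stands up through the cap, lower them gently until both are fully home, let go, then lift the blue cap alone by its collar, leaving the vented lid seated; part the lids nowhere else. Finish still holding the cap level above the tin, about 10 cm up, for me to take; leave the pan, pliers, jar and tape measure where they are.

Things in the scene. Friction and masses are not known exactly. Their poses are not given: they have to be found in the camera images.
- tin: open round tin of bare metal, loose on the bench, 1.4 kg with its two bearings: 122 mm outside diameter, 109 mm inside, 65 mm high, floor 5 mm thick, a steel post in the middle. Origin: centre of the underside, z up. Two bearings are already on the post, flush and square, the upper one's top face 35 mm above the origin; the third will lie from 35 to 50 mm.
- post_tip (a point): tip of the tin's centre post, 47 mm above the tin's origin; the post is 11 mm thick, tapering over its top 8 mm
- bearing_c: the last bearing, loose, lying flat in the drip pan: steel, 52 mm outside diameter, 15 mm thick, 0.12 kg; its bore passes the 11 mm post with about 2 mm to spare all round. Origin: centre of the underside, z along the bore
- vent_lid: vented inner lid, brass-coloured with dark vent holes, 0.3 kg, under the cap at the start. Origin: centre of the underside, z up. A chamfered plug 105 mm in diameter, z 0 to 10 mm, enters the tin; a flange 117 mm in diameter, z 10 to 14 mm, rests on the rim: fully home, its origin is 55 mm above the tin's.
- knob (a point): middle of the upper part of the vented lid's black knob, 45 mm above that lid's origin. The knob is an upright cylinder 22 mm in diameter from z 14 to 57 mm of the lid, and stands 26 mm clear above the cap's collar. Lifted by it, the vented lid carries the cap with it.
- cap: solid blue outer cap, 0.18 kg, lying loose on the vented lid, nothing fastens it. Origin: centre of its lower edge, z up; nested, 2 mm above the vented lid's origin. Skirt z 0 to 12 mm, flared to 140 mm diameter at the lower edge, slips over the outside of the tin with about 2.5 mm to spare; flat top, upper face at z 15 mm.
- collar (a point): centre of the cap's collar at half its height, 22 mm above the cap's origin. The collar is a ring to grip round the cap's central hole, 44 mm outside diameter, 14 mm high (z 15 to 29 mm of the cap); the knob passes freely through it with about 2.5 mm to spare all round.
- pan: aluminium drip pan with rolled rim, 173 x 243 mm, walls 36 mm high, floor 2 mm thick; origin: centre of the underside, long side along its y. Leave it where it is.
- pliers: pliers with red grips, 55 x 153 x 11 mm, lying in front of the charger; bystander
- jar: glass jar with a green lid, 69 mm in diameter, 84 mm high, behind the work; bystander
- tape_measure: yellow tape measure, 37 x 85 x 61 mm, at the left; bystander

How it is judged (in metres and radians):
On the way, in this order (a step that is already met when the one before it is completed fails the run):
1. the third bearing lies flat on the pile on the post, let go (z of bearing_c in the frame of tin between 0.032 and 0.038 m and horizontal distance between bearing_c and tin below 0.005 m and angle between the z axis of bearing_c and the z axis of tin, either way round below 0.08 rad and contact force between the fingers and bearing_c below 0.1 N and linear speed of bearing_c below 0.02 m/s), for 0.2 s.
2. both lids, still nested, are fully home on the tin and let go (z of vent_lid in the frame of tin between 0.052 and 0.058 m and horizontal distance between vent_lid and tin below 0.006 m and angle between the z axis of vent_lid and the z axis of tin, either way round below 0.06 rad and z of cap in the frame of vent_lid below 0.006 m and horizontal distance between cap and vent_lid below 0.007 m and contact force between the fingers and vent_lid below 0.1 N and contact force between the fingers and cap below 0.1 N), for 0.2 s.
At the end, for the whole second after the job is handed in: Third bearing flat on the pile (5 mm off axis, 3 mm in height); vented lid home on the upright tin (3 mm height, 6 mm centring, 0.06 rad), untouched; cap held at rest by the fingers, level to 0.2 rad, lower edge over 130 mm above the tin's underside and within 60 mm of its axis (z of bearing_c in the frame of tin between 0.032 and 0.038 m and horizontal distance between bearing_c and tin below 0.005 m and z of vent_lid in the frame of tin between 0.052 and 0.058 m and horizontal distance between vent_lid and tin below 0.006 m and angle between the z axis of vent_lid and the z axis of tin, either way round below 0.06 rad and angle between tin's own z axis and vertical below 0.05 rad and z of cap in the frame of tin above 0.13 m and horizontal distance between cap and tin below 0.06 m and angle between cap's own z axis and vertical below 0.2 rad and contact force between the fingers and cap above 1 N and contact force between each of cap, the arm and vent_lid below 0.05 N and contact force between cap and tin below 0.05 N and linear speed of cap below 0.03 m/s); the arm keeps its last pose, push and grip.
It fails at once if the cap is parted from the vented lid (more than 10 mm up or 12 mm aside) while the vented lid is not seated on the tin ((z of cap in the frame of vent_lid above 0.01 m or horizontal distance between cap and vent_lid above 0.012 m) and not (z of vent_lid in the frame of tin between 0.05 and 0.06 m and horizontal distance between vent_lid and tin below 0.008 m)).
It fails at once if the lids or the bearing are set down hard (over 40 N) instead of gently (contact force between any of vent_lid, cap, bearing_c and tin above 40 N).
It fails at once if the pliers, the jar, the tape measure or the drip pan is moved by more than 40 mm (distance of any of pliers, jar, tape_measure, pan from where it was at the start of the episode above 0.04 m).
It also fails if it takes over 69 s, if anything falls off the work surface, if the arm or the gripper's body presses on something with over 40 N, if the wrist force passes 120 N, or if a joint passes its speed limit or range.

## Working session

There is one attempt and no reset: what is moved stays moved. The work goes in short steps, Python scripts to look and compute and a tool call to move; the robot and the scene stay as the last step left them, time stands still between calls to the robot, and variables do not carry over. Pictures are saved under pics/ and viewed, at most 12 in all, crops included, and the job is handed in when it is done.

Besides the shell and the picture viewer there is one more tool, called after "Emit:" as name(argument=value, ...) on one line, values as JSON. apply_moves: Moves the arm, as the interface text tells. Its arguments: {"type":"object","properties":{"moves":{"type":"array"},"hand":{"type":"number"}},"required":["moves"]}

```bash
mkdir -p pics; cat > h.py <<'E'
import numpy as np, cv2
from station import r, imaging, models
def ray(p,uv):
    K=np.array(p["intrinsics"]);R=np.array(p["orientation"]);d=R@np.linalg.solve(K,[uv[0],uv[1],1.])
    return np.array(p["eye"]),d/np.linalg.norm(d)
def tri(obs):
    A=np.zeros((3,3));b=np.zeros(3)
    for e,d in obs:
        P=np.eye(3)-np.outer(d,d);A+=P;b+=P@e
    x=np.linalg.solve(A,b);return x,[1e3*np.linalg.norm((np.eye(3)-np.outer(d,d))@(x-e)) for e,d in obs]
def at_z(o,z):
    e,d=o;return e+d*(z-e[2])/d[2]
def find(p,n):
    return [(np.array(q["at"])*[560,420],round(q["confidence"],2)) for q in models.place_of(p,n)]
E
cat > look.py <<'E'
from h import *
s=r.sense();print(s["time_s"],s["tcp_pos"],np.round(s["ee_rot"],3).tolist(),s["wrist_force"],r.pinch_z)
P={n:imaging.capture(n) for n in("scene","top")}
cv2.imwrite("pics/a.png",np.vstack([P[n]["frame"] for n in P])[:, :] if 0 else np.hstack([cv2.resize(P[n]["frame"],(400,300)) for n in P]))
for n in P: print(n,np.round(P[n]["eye"],3),np.round(P[n]["orientation"],2).tolist(),np.round(P[n]["intrinsics"],1).tolist())
for t in["tin","post_tip","bearing_c","vent_lid","knob","cap","collar","pan","pliers","jar","tape_measure"]:
    F={n:find(P[n],t) for n in P}
    print(t,{n:[(np.round(a,1).tolist(),c) for a,c in F[n][:2]] for n in F})
    if all(F.values()):
        x,e=tri([ray(P[n],F[n][0][0]) for n in P]);print("   ",np.round(x,4),np.round(e,1))
E
python3 look.py
```

```text
0.0 [0.21394977 0.58656981 0.22143635] [[0.939, -0.343, -0.001], [-0.343, -0.939, -0.002], [0.0, 0.002, -1.0]] [ 0.36075952 -0.15630473 -0.67679715] 0.0187
scene [ 0.27  -0.329  0.716] [[0.93, -0.25, 0.28], [-0.37, -0.65, 0.66], [0.02, -0.71, -0.7]] [[394.7, 0.0, 282.8], [0.0, 394.7, 208.7], [0.0, 0.0, 1.0]]
top [0.359 0.3   1.038] [[-0.14, -0.97, 0.2], [-0.99, 0.14, -0.03], [0.0, -0.2, -0.98]] [[415.3, 0.0, 280.5], [0.0, 415.3, 210.5], [0.0, 0.0, 1.0]]
tin {'scene': [([266.1, 278.9], 0.66)], 'top': [([331.7, 255.9], 0.6)]}
    [ 0.4394  0.1546 -0.0045] [2.4 2.4]
post_tip {'scene': [([263.8, 265.4], 0.79), ([333.2, 260.4], 0.58)], 'top': [([332.3, 249.4], 0.57)]}
    [0.4439 0.1582 0.04  ] [5.2 5.2]
bearing_c {'scene': [([262.4, 195.4], 0.6), ([337.6, 247.5], 0.55)], 'top': [([226.5, 239.5], 0.74)]}
    [ 0.5203  0.4096 -0.0006] [5. 5.]
vent_lid {'scene': [([333.6, 259.4], 0.57)], 'top': [([326.1, 190.4], 0.64)]}
    [0.6028 0.1428 0.0051] [1.1 1.1]
knob {'scene': [([336.1, 243.9], 0.53)], 'top': [([327.1, 187.0], 0.5)]}
    [0.6015 0.1458 0.0557] [1.5 1.5]
cap {'scene': [([335.9, 256.3], 0.72)], 'top': [([325.3, 189.8], 0.89)]}
    [0.6058 0.1447 0.0118] [1.7 1.7]
collar {'scene': [([338.2, 252.5], 0.77)], 'top': [([322.9, 186.3], 0.87)]}
    [0.6143 0.1499 0.0157] [1.3 1.3]
pan {'scene': [([251.7, 193.3], 0.74), ([334.2, 260.6], 0.52)], 'top': [([224.6, 248.6], 0.78)]}
    [0.4948 0.4162 0.01  ] [3. 3.]
pliers {'scene': [([290.9, 386.6], 0.59)], 'top': [([425.6, 257.3], 0.6)]}
    [ 0.4015 -0.0788 -0.0072] [1.5 1.5]
jar {'scene': [([338.7, 197.1], 0.98)], 'top': [([243.9, 159.0], 0.57)]}
    [ 0.7226  0.3414 -0.0124] [0.9 0.9]
tape_measure {'scene': [([215.0, 160.3], 0.58)], 'top': [([153.8, 277.6], 0.88)]}
    [0.4464 0.5986 0.002 ] [0.4 0.4]
```

View pics/a.png

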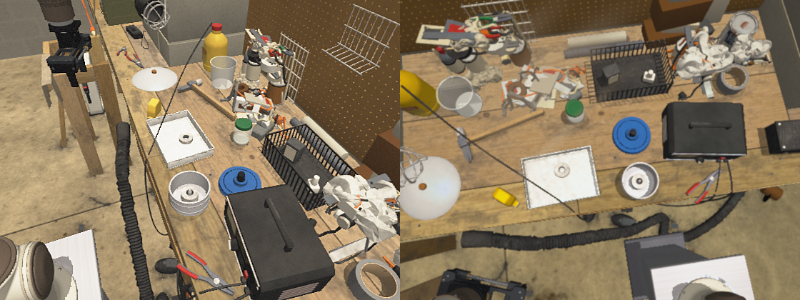

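```bash
cat > sil.py <<'E'
from h import *
from scipy.optimize import minimize
M={"tin":[(61,0),(61,65)],"cap":[(70,0),(63,15),(22,15.1),(22,29),(11,29),(11,55)],"bearing_c":[(26,0),(26,15)]}
def proj(p,X):
    q=(X-np.array(p["eye"]))@np.array(p["orientation"])@np.array(p["intrinsics"]).T
    return q[:,:2]/q[:,2:]
def sil(p,c,prof):
    t=np.linspace(0,2*np.pi,60);S=4;im=np.zeros((420*S,560*S),np.uint8)
    C=[proj(p,c+np.c_[R*np.cos(t),R*np.sin(t),0*t+h]/1e0) for R,h in [(a/1e3,b/1e3) for a,b in prof]]
    for a,b in zip(C,C[1:]) if len(C)>1 else [(C[0],C[0])]:
        cv2.fillConvexPoly(im,cv2.convexHull(((np.r_[a,b]+.5)*S).astype(np.float32).round().astype(np.int32)),255)
    return cv2.resize(im,(560,420),interpolation=cv2.INTER_AREA)/255.
def fit(P,masks,prof,x0,zfix=None):
    def f(v):
        c=np.array([v[0],v[1],v[2] if zfix is None else zfix])
        return sum(np.abs(sil(p,c,prof)-m).sum()/m.sum() for p,m in zip(P,masks))
    n=3 if zfix is None else 2
    s=minimize(f,x0[:n],method="Nelder-Mead",options=dict(initial_simplex=np.array([x0[:n]]+[np.array(x0[:n])+.008*np.eye(n)[i] for i in range(n)]),xatol=1e-4,fatol=1e-4))
    return s.x,s.fun
def mask(p,n):
    L=models.cut_out(p,n); return L[0]["region"].astype(float),L[0]["confidence"]
E
cat > m.py <<'E'
from sil import *
P=[imaging.capture(n) for n in("scene","top")]
for n,x0 in [("tin",[.44,.155,0]),("cap",[.604,.145,.01]),("bearing_c",[.52,.41,.002])]:
    ms=[mask(p,n) for p in P]
    print(n,[(m.sum(),round(c,2)) for m,c in ms])
    for i in ([0,1],[0],[1]):
        v,f=fit([P[k] for k in i],[ms[k][0] for k in i],M[n],x0,None if len(i)==2 else x0[2]);print(i,np.round(v,4),round(f,3))
cv2.imwrite("pics/b.png",np.hstack([cv2.resize(P[0]["frame"][120:320,150:420],(540,400)) [:, :400],cv2.resize(P[1]["frame"][120:320,180:380],(400,400))]))
E
python3 m.py
```

```text
tin [(np.float64(3072.0), 0.86), (np.float64(2230.0), 0.69)]
[0, 1] [0.4394 0.1528 0.0009] 0.072
[0] [0.4393 0.1538] 0.039
[1] [0.4398 0.1523] 0.029
cap [(np.float64(1674.0), 0.82), (np.float64(2069.0), 0.61)]
[0, 1] [0.6082 0.1486 0.0062] 0.556
[0] [0.6072 0.1521] 0.454
[1] [0.6082 0.1477] 0.112
bearing_c [(np.float64(232.0), 0.71), (np.float64(296.0), 0.89)]
[0, 1] [ 5.181e-01  4.094e-01 -5.000e-04] 0.508
[0] [0.5182 0.4112] 0.249
[1] [0.5182 0.4082] 0.253
```

View pics/b.png

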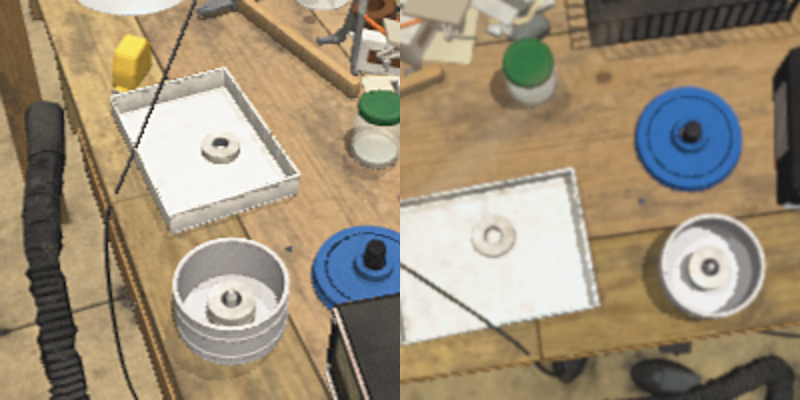

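Scene view: white pan with the bearing at about (260,194), the tin at (265,270) and the blue lids at (338,250). The black charger stands close to the lids, and a thin cable crosses the pan's left corner. I'll measure the obstacles and refine the lids.

```bash
cat > m2.py <<'E'
from sil import *
P=[imaging.capture(n) for n in("scene","top")]
# cable: plane of top cam through line
a,b=ray(P[1],(245,297)),ray(P[1],(180,252)); n=np.cross(a[1],b[1])
for uv in [(208,216),(228,168),(247.5,120),(294,35)]:
    e,d=ray(P[0],uv); t=n@(a[0]-e)/(n@d); print("cable",np.round(e+t*d,3))
f=P[1]["frame"]
m=mask(P[1],"cap"); print(fit([P[1]],[m[0]],M["cap"],[.607,.147],.002))
for z in(0,.1,.15): print(z,"charger left",[np.round(at_z(ray(P[1],u),z)[:2],3) for u in[(367,160),(367,222)]],"basket",[np.round(at_z(ray(P[1],u),z)[:2],3) for u in[(275,140),(375,130)]])
hsv=cv2.cvtColor(P[0]["frame"],cv2.COLOR_BGR2HSV);hs2=cv2.cvtColor(f,cv2.COLOR_BGR2HSV)
B=[((h[...,0]>95)&(h[...,0]<125)&(h[...,1]>120)).astype(np.uint8) for h in(hsv,hs2)]
for k,bb in enumerate(B):
    _,L,S,C=cv2.connectedComponentsWithStats(bb);i=S[1:,4].argmax()+1;print(S[i],C[i])
    if k==1:
        hull=cv2.convexHull(np.argwhere(L==i)[:,::-1].astype(np.int32));mm=np.zeros((420,560),np.uint8);cv2.fillConvexPoly(mm,hull,1)
        print("blue fit",fit([P[1]],[mm.astype(float)],M["cap"],[.607,.147],.002))
for nm in("knob","collar"):
    F=[find(p,nm)[0][0] for p in P];z={"knob":.045,"collar":.024}[nm];print(nm,[np.round(at_z(ray(p,u),z),4) for p,u in zip(P,F)])
cv2.imwrite("pics/c.png",np.hstack([cv2.resize(P[0]["frame"][200:400,280:480],(400,400)),cv2.resize(f[80:280,290:490],(400,400))]))
E
python3 m2.py
```

```text
cable [ 0.37   0.385 -0.   ]
cable [0.454 0.472 0.065]
cable [0.541 0.564 0.138]
cable [0.786 0.828 0.238]
(array([0.61010881, 0.14725101]), np.float64(0.07511752699195552))
0 charger left [array([0.671, 0.022]), array([0.509, 0.053])] basket [array([0.76 , 0.253]), array([ 0.75 , -0.014])]
0.1 charger left [array([0.641, 0.049]), array([0.494, 0.076])] basket [array([0.721, 0.257]), array([0.712, 0.016])]
0.15 charger left [array([0.626, 0.062]), array([0.487, 0.088])] basket [array([0.702, 0.259]), array([0.693, 0.031])]
[ 306  233   60   42 1608] [333.37624378 252.80161692]
[ 298  164   52   51 2016] [323.78968254 189.26686508]
blue fit (array([0.61043945, 0.14628516]), np.float64(0.05978233916517427))
knob [array([0.6039, 0.1482, 0.045 ]), array([0.6086, 0.1431, 0.045 ])]
collar [array([0.6047, 0.1354, 0.024 ]), array([0.6168, 0.1457, 0.024 ])]
```

View pics/c.png

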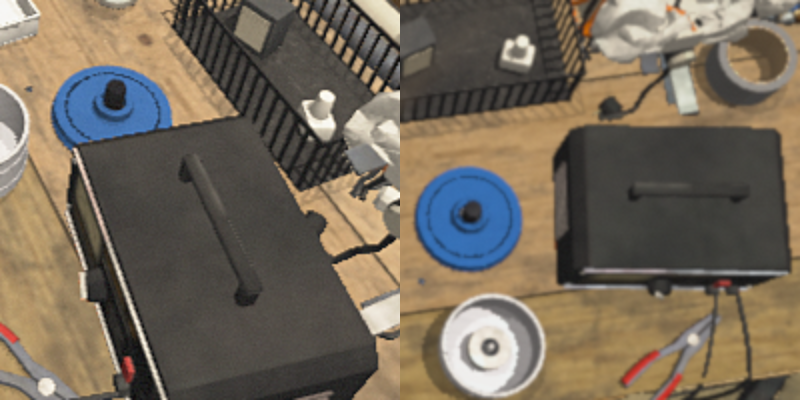

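The lids stand at about (0.610, 0.147), with the charger face at y≈0.04. The cable slopes up from (0.37, 0.385, 0), so at the pan I'll close the fingers along about 45°, parallel to it. Now I'll move over the bearing.

Emit:
apply_moves(moves=[[[0.0346,0.0062,0],0],[[0.0346,0.0062,0],0],[[0.0346,0.0062,0],0],[[0.0346,0.0062,0],0],[[0.0346,0.0062,0],0]], hand=0.07)

```text
time_s: 2.37
tcp_pos: [0.3672, 0.4979, 0.2227]
ee_rot: [[0.94, -0.342, 0.0], [-0.342, -0.94, 0.0], [0.0, -0.0, -1.0]]
wrist_force: [0.3, 0.2, 0.6]
gripper_width: 0.816
gripper_force: 0.0
```

Emit:
apply_moves(moves=[[[0.0346,0.0062,0],0],[[0.0346,0.0062,0],0],[[0.0346,0.0062,0],0],[[0.0346,0.0062,0],0],[[0.0346,0.0062,0],0]])

```text
time_s: 2.78
tcp_pos: [0.5193, 0.4093, 0.2227]
ee_rot: [[0.939, -0.343, 0.0], [-0.343, -0.939, 0.0], [0.0, -0.0, -1.0]]
wrist_force: [0.5, 1.0, 0.2]
gripper_width: 0.808
gripper_force: 0.0
```

Emit:
apply_moves(moves=[[[0,0,0.02],6.25],[[0,0,0.02],6.25],[[0,0,0.02],6.25],[[0,0,0.02],6.25],[[0,0,0],0]])

```text
time_s: 3.2
tcp_pos: [0.5159, 0.4081, 0.1376]
ee_rot: [[0.704, -0.71, -0.007], [-0.71, -0.704, -0.006], [-0.0, 0.009, -1.0]]
wrist_force: [0.4, -0.4, -0.1]
gripper_width: 0.801
gripper_force: 0.0
```

Emit:
apply_moves(moves=[[[0,0,0.03],0],[[0,0,0.03],0],[[0,0,0.025],0],[[0,0,0],0],[[0,0,0],0]])

```text
time_s: 3.62
tcp_pos: [0.5181, 0.4103, 0.0575]
ee_rot: [[0.708, -0.706, -0.0], [-0.706, -0.708, -0.002], [0.001, 0.002, -1.0]]
wrist_force: [1.0, 0.4, 0.8]
gripper_width: 0.803
gripper_force: 0.0
```

```bash
cat > s.py <<'E'
from sil import *
import sys
out,box=sys.argv[1],[int(v) for v in sys.argv[2:6]]
s=r.sense();t=np.array(s["tcp_pos"]);R=np.array(s["ee_rot"]);print(s["time_s"],np.round(t,4),np.round(R[:,0],3),np.round(s["wrist_force"],1))
P=[imaging.capture(n) for n in("scene","top")];o=[]
for p in P:
    u,v=proj(p,t[None])[0]
    x0,y0=int(u)-box[0],int(v)-box[0];f=p["frame"][max(y0,0):y0+2*box[0],max(x0,0):x0+2*box[0]]
    o.append(cv2.resize(f,(400,400)));print(max(x0,0),max(y0,0),400/(2*box[0]),"tcp px",np.round((u,v),1))
cv2.imwrite("pics/%s.png"%out,np.hstack(o))
E
python3 s.py d 50
```

```text
3.6167 [0.5181 0.4103 0.0575] [ 0.708 -0.706  0.001] [1.  0.4 0.8]
209 129 4.0 tcp px [259.3 179.1]
173 185 4.0 tcp px [223.5 235.1]
```

View pics/d.png

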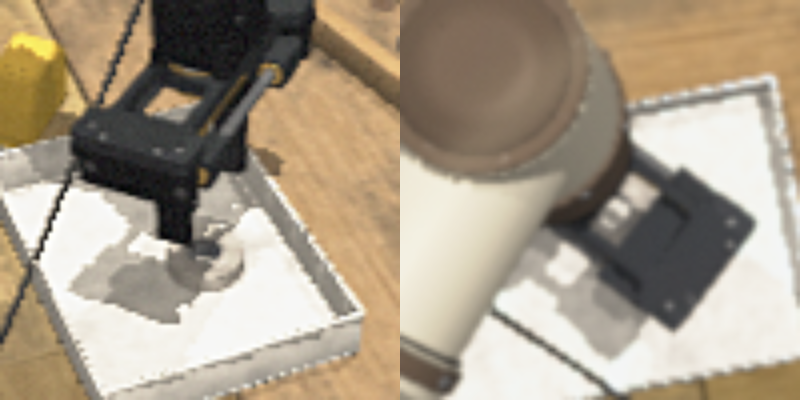

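The fingers straddle the bearing, which sits at crop (207,262) with the fingertips on either side, and the cable is clear of the gripper. Descending to grasp.

Emit:
apply_moves(moves=[[[0,0,0.02],0],[[0,0,0.02],0],[[0,0,0.009],0],[[0,0,0],0],[[0,0,0],0]])

```text
time_s: 4.13
tcp_pos: [0.5187, 0.411, 0.0099]
ee_rot: [[0.707, -0.707, 0.002], [-0.707, -0.707, 0.001], [0.0, -0.002, -1.0]]
wrist_force: [1.4, 0.2, -0.2]
gripper_width: 0.8
gripper_force: 0.0
```

Emit:
apply_moves(moves=[[[0,0,0],0],[[0,0,0],0],[[0,0,0],0],[[0,0,0],0],[[0,0,0],0]], hand=0.03)

```text
time_s: 4.55
tcp_pos: [0.5181, 0.4105, 0.0094]
ee_rot: [[0.707, -0.707, 0.001], [-0.707, -0.707, 0.0], [0.0, -0.001, -1.0]]
wrist_force: [-1.5, -0.4, 4.5]
gripper_width: 0.58
gripper_force: 30.0
```

Emit:
apply_moves(moves=[[[0,0,-0.01],0],[[0,0,-0.03],0],[[0,0,-0.04],0],[[0,0,-0.03],0],[[0.0158,0.0297,0],0]])

```text
time_s: 4.97
tcp_pos: [0.5138, 0.3858, 0.1272]
ee_rot: [[0.71, -0.704, 0.016], [-0.704, -0.71, 0.014], [0.002, -0.021, -1.0]]
wrist_force: [1.0, 0.7, 0.4]
gripper_width: 0.58
gripper_force: 30.0
```

Emit:
apply_moves(moves=[[[0.0158,0.0297,0],0],[[0.0158,0.0297,0],0],[[0.0158,0.0297,0],0],[[0.0158,0.0297,0],0],[[0.0158,0.0297,0],0]])

```text
time_s: 5.38
tcp_pos: [0.458, 0.2158, 0.119]
ee_rot: [[0.707, -0.707, 0.0], [-0.707, -0.707, 0.0], [-0.0, -0.0, -1.0]]
wrist_force: [1.4, 0.2, -0.7]
gripper_width: 0.582
gripper_force: 30.0
```

Emit:
apply_moves(moves=[[[0.0158,0.0297,0],0],[[0.0158,0.0297,0],0],[[0,0,0],0],[[0,0,0],0],[[0,0,0],0]])

```text
time_s: 5.8
tcp_pos: [0.4397, 0.1532, 0.1193]
ee_rot: [[0.706, -0.708, 0.002], [-0.708, -0.706, 0.001], [0.0, -0.002, -1.0]]
wrist_force: [1.5, 0.5, -0.5]
gripper_width: 0.581
gripper_force: 30.0
```

```bash
cat > t.py <<'E'
from sil import *
P=[imaging.capture(n) for n in("scene","top")]
for n in("bearing_c","post_tip","tin"):
    F=[find(p,n) for p in P];print(n,[[(np.round(a,1).tolist(),c) for a,c in f[:3]] for f in F])
ms=[mask(p,"tin") for p in P];print([(m.sum(),c) for m,c in ms]);print(fit(P,[m for m,c in ms],M["tin"],[.4395,.153],0.))
E
python3 s.py e 50; python3 t.py
```

```text
5.8 [0.4397 0.1532 0.1193] [ 0.706 -0.708  0.   ] [ 1.5  0.5 -0.5]
214 192 4.0 tcp px [264.8 242.7]
289 199 4.0 tcp px [339.3 249.4]
bearing_c [[([267.7, 247.5], 0.73)], []]
post_tip [[], []]
tin [[([264.6, 277.1], 0.69)], []]Traceback (most recent call last):
  File "t.py", line 5, in <module>
    ms=[mask(p,"tin") for p in P];print([(m.sum(),c) for m,c in ms]);print(fit(P,[m for m,c in ms],M["tin"],[.4395,.153],0.))
        ~~~~^^^^^^^^^
  File "sil.py", line 21, in mask
    L=models.cut_out(p,n); return L[0]["region"].astype(float),L[0]["confidence"]
                                  ~^^^
IndexError: list index out of range
```

View pics/e.png

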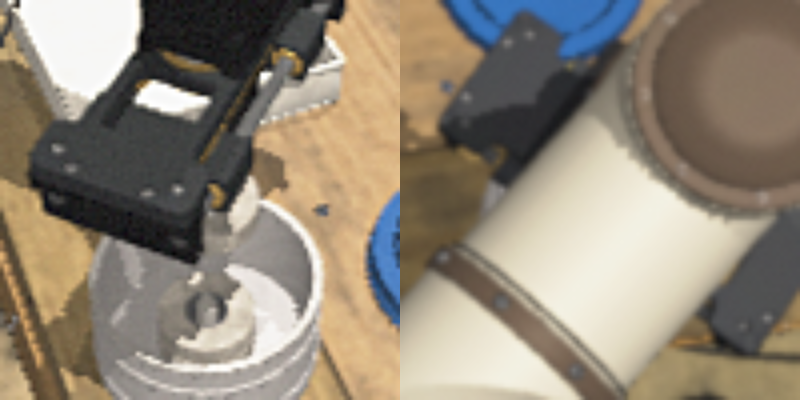

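The bearing hangs below the fingers at crop (235,215) in the scene view, roughly above the post at (208,305). I'll check its offset from the TCP using its visible edge.

```bash
cat > u.py <<'E'
from sil import *
s=r.sense();t=np.array(s["tcp_pos"]);p=imaging.capture("scene")
m,c=mask(p,"bearing_c");print(m.sum(),c)
A=np.array([0,0,1])
def sup(m):
    y,x=np.nonzero(m>.5);return [np.percentile(x*np.cos(a)+y*np.sin(a),99.5) for a in np.radians([-30,0,30,60])]
ref=np.array(sup(m));print(np.round(ref,1))
for dz in(.0075,):
  for k in range(-6,7,2):
    x=t+np.array(s["ee_rot"])[:,0]*k/1e3;x[2]-=dz
    print(k,np.round(np.array(sup(sil(p,x,M["bearing_c"])))-ref,1))
E
python3 u.py
```

```text
166.0 0.72
[120.6 277.  364.1 355.5]
-6 [-1.9 -2.  -2.9 -2.1]
-4 [-1.  -1.  -2.1 -1.4]
-2 [-0.7  0.  -1.2 -0.6]
0 [-0.   1.  -0.   0.3]
2 [0.8 2.  0.8 1. ]
4 [1.4 2.  1.7 1.6]
6 [2.1 3.  2.7 2.4]
```

The bearing is centred in the grip to about 0.5 mm and over the post to within 1 mm. Lowering it in stages.

Emit:
apply_moves(moves=[[[0,0,0.025],0],[[0,0,0.022],0],[[0,0,0.012],0],[[0,0,0],0],[[0,0,0],0]])

```text
time_s: 6.92
tcp_pos: [0.4391, 0.1529, 0.0593]
ee_rot: [[0.707, -0.707, -0.001], [-0.707, -0.707, -0.001], [0.0, 0.001, -1.0]]
wrist_force: [0.8, 0.2, -0.5]
gripper_width: 0.58
gripper_force: 30.0
```

Emit:
apply_moves(moves=[[[0,0,0.002],0],[[0,0,0.002],0],[[0,0,0.002],0],[[0,0,0.002],0],[[0,0,0],0]])

```text
time_s: 7.33
tcp_pos: [0.4391, 0.153, 0.0515]
ee_rot: [[0.707, -0.708, 0.0], [-0.708, -0.707, 0.0], [-0.0, -0.0, -1.0]]
wrist_force: [0.2, -0.3, -1.2]
gripper_width: 0.58
gripper_force: 30.0
```

Emit:
apply_moves(moves=[[[0,0,0.002],0],[[0,0,0.002],0],[[0,0,0.001],0],[[0,0,0],0],[[0,0,0],0]])

```text
time_s: 7.75
tcp_pos: [0.4391, 0.153, 0.0465]
ee_rot: [[0.707, -0.708, -0.0], [-0.708, -0.707, -0.0], [0.0, 0.0, -1.0]]
wrist_force: [-0.2, 0.1, -0.7]
gripper_width: 0.579
gripper_force: 30.0
```

Emit:
apply_moves(moves=[[[0,0,0.001],0],[[0,0,0.001],0],[[0,0,0.001],0],[[0,0,0],0],[[0,0,0],0]])

```text
time_s: 8.17
tcp_pos: [0.4391, 0.153, 0.0435]
ee_rot: [[0.707, -0.708, -0.0], [-0.708, -0.707, -0.0], [-0.0, 0.0, -1.0]]
wrist_force: [-0.1, -0.4, -1.3]
gripper_width: 0.575
gripper_force: 30.0
```

Emit:
apply_moves(moves=[[[0,0,0.0005],0],[[0,0,0.0005],0],[[0,0,0],0]])

```text
time_s: 8.42
tcp_pos: [0.4391, 0.153, 0.0425]
ee_rot: [[0.707, -0.708, -0.0], [-0.708, -0.707, -0.0], [-0.0, 0.0, -1.0]]
wrist_force: [-0.1, 0.0, -2.1]
gripper_width: 0.579
gripper_force: 30.0
```

Emit:
apply_moves(moves=[[[0,0,0.0005],0],[[0,0,0.0005],0],[[0,0,0],0]])

```text
time_s: 8.67
tcp_pos: [0.4392, 0.153, 0.0424]
ee_rot: [[0.707, -0.707, 0.0], [-0.707, -0.707, -0.0], [0.0, -0.0, -1.0]]
wrist_force: [-2.5, -0.7, 6.9]
gripper_width: 0.579
gripper_force: 30.0
```

Contact came at the expected height, with the bearing's underside at 35 mm. Releasing.

Emit:
apply_moves(moves=[[[0,0,0],0],[[0,0,0],0],[[0,0,0],0],[[0,0,0],0]], hand=0.06)

```text
time_s: 9.0
tcp_pos: [0.4392, 0.153, 0.0415]
ee_rot: [[0.707, -0.708, 0.0], [-0.708, -0.707, 0.0], [0.0, -0.0, -1.0]]
wrist_force: [-0.0, -0.5, 0.4]
gripper_width: 0.682
gripper_force: 0.0
```

Emit:
apply_moves(moves=[[[0,0,-0.005],0],[[0,0,-0.015],0],[[0,0,-0.03],0],[[0,0,-0.04],0],[[0,0,-0.02],0]])

```text
time_s: 9.42
tcp_pos: [0.4408, 0.1538, 0.1557]
ee_rot: [[0.707, -0.707, 0.005], [-0.707, -0.707, 0.003], [0.002, -0.006, -1.0]]
wrist_force: [0.6, 0.6, 1.1]
gripper_width: 0.69
gripper_force: 0.0
```

Emit:
apply_moves(moves=[[[0,0,0],7],[[0,0,0],7],[[0,0,0],7],[[0,0,0],7],[[0,0,0],7]], hand=0.045)

```text
time_s: 9.83
tcp_pos: [0.4391, 0.1529, 0.1519]
ee_rot: [[0.167, -0.986, 0.0], [-0.986, -0.167, 0.0], [-0.0, -0.0, -1.0]]
wrist_force: [-0.1, 0.1, 0.1]
gripper_width: 0.524
gripper_force: 0.0
```

```bash
cat > v.py <<'E'
from sil import *
P=[imaging.capture(n) for n in("scene","top")]
K=[(11,31),(11,57)];o=[]
for p in P:
    L=models.cut_out(p,"vent_lid");print([(l["region"].sum(),round(l["confidence"],2)) for l in L])
    u,v=proj(p,np.array([[.609,.147,.04]]))[0].round().astype(int)
    f=p["frame"];roi=np.zeros((420,560),np.uint8);cv2.circle(roi,(u,v),14,1,-1)
    d=((f.max(2)<70)&(roi>0)).astype(np.uint8);_,Lb,S,C=cv2.connectedComponentsWithStats(d);i=S[1:,4].argmax()+1 if len(S)>1 else 0;d=(Lb==i).astype(float)
    print("dark",S[i],np.round(C[i],1));print(" knob fit",fit([p],[d],K,[.609,.147],0.)); o.append(d)
    c=f[v-50:v+50,u-50:u+50];cv2.imwrite("pics/t%d.png"%len(o),cv2.resize(c,(400,400)))
print(fit(P,o,K,[.609,.147,0]))
cv2.imwrite("pics/f.png",np.hstack([cv2.imread("pics/t1.png"),cv2.imread("pics/t2.png")]))
E
python3 v.py
```

```text
[]
dark [332 240  11  15 130] [337.2 247.4]
 knob fit (array([0.60672773, 0.14518356]), np.float64(0.13948717948717948))
[]
dark [321 181   9  10  71] [325.2 185.9]
 knob fit (array([0.60642346, 0.14906498]), np.float64(0.28787627727147197))
(array([ 0.60852345,  0.14783653, -0.00402369]), np.float64(0.42610201176895457))
```

View pics/f.png

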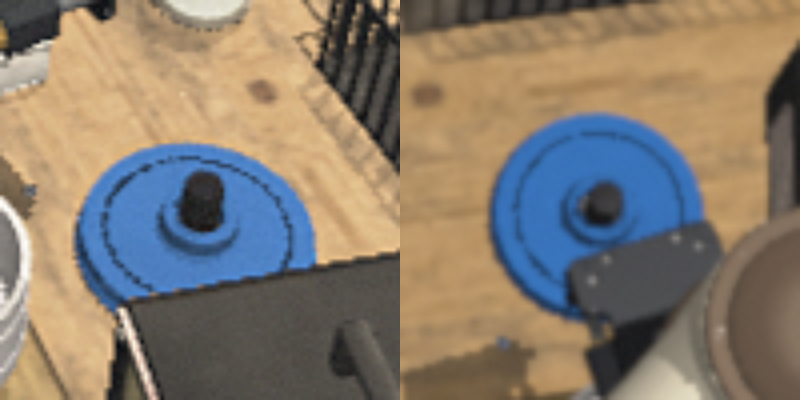

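The knob stands at scene crop (202,200) and top crop (603,203), upright in its collar, with clear space around the lids. Moving over it.

Emit:
apply_moves(moves=[[[0.0068,-0.0331,0],0],[[0.0068,-0.0331,0],0],[[0.0068,-0.0331,0],0],[[0.0068,-0.0331,0],0],[[0.0068,-0.0331,0],0]])

```text
time_s: 10.45
tcp_pos: [0.6096, 0.1479, 0.1514]
ee_rot: [[0.176, -0.984, -0.0], [-0.984, -0.176, -0.0], [0.0, 0.0, -1.0]]
wrist_force: [0.3, 0.8, 0.4]
gripper_width: 0.519
gripper_force: 0.0
```

Emit:
apply_moves(moves=[[[0,0,0],0],[[0,0,0.03],0],[[0,0,0.03],0],[[0,0,0.018],0],[[0,0,0],0]])

```text
time_s: 10.87
tcp_pos: [0.6045, 0.1467, 0.0686]
ee_rot: [[0.174, -0.985, -0.01], [-0.985, -0.174, -0.004], [0.002, 0.01, -1.0]]
wrist_force: [-1.1, -0.1, -0.4]
gripper_width: 0.519
gripper_force: 0.0
```

```bash
python3 s.py g 50; python3 - <<'E'
from sil import *
P=[imaging.capture("top")];ms=[mask(p,"tin") for p in P];print(ms[0][1],fit(P,[m for m,c in ms],M["tin"],[.4395,.153],0.))
for n in("bearing_c","post_tip"):
    print(n,[(np.round(at_z(ray(P[0],a),.035),4),c) for a,c in find(P[0],n)])
cv2.imwrite("pics/g2.png",cv2.resize(P[0]["frame"][210:290,290:370],(300,300)))
a=cv2.imread("pics/g.png");b=cv2.imread("pics/g2.png");a[100:,500:]=b;cv2.imwrite("pics/g3.png",a)
E
```

```text
10.8667 [0.6045 0.1467 0.0686] [ 0.174 -0.985  0.002] [-1.1 -0.1 -0.4]
287 189 4.0 tcp px [337.2 239.5]
277 133 4.0 tcp px [327.2 183.9]Traceback (most recent call last):
  File "<stdin>", line 2, in <module>
  File "sil.py", line 21, in mask
    L=models.cut_out(p,n); return L[0]["region"].astype(float),L[0]["confidence"]
                                  ~^^^
IndexError: list index out of range
```

View pics/g.png

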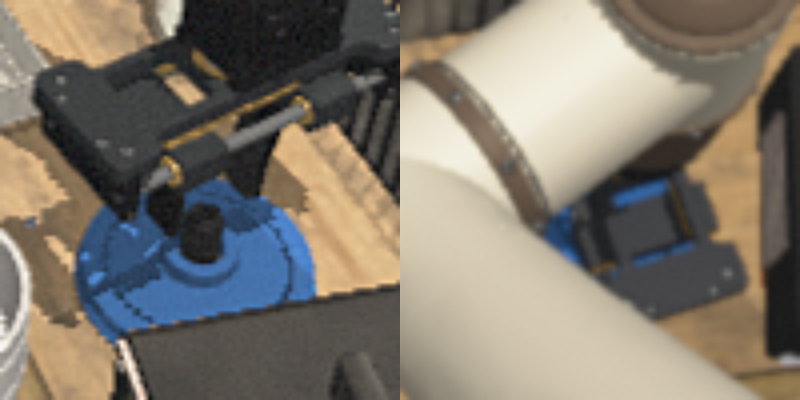

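The fingertips, at crop (165,225) and (245,190), straddle the knob at (203,215). Descending and gripping.

Emit:
apply_moves(moves=[[[0,0,0.015],0],[[0,0,0.013],0],[[0,0,0.003],0],[[0,0,0],0],[[0,0,0],0]])

```text
time_s: 11.48
tcp_pos: [0.6089, 0.1485, 0.044]
ee_rot: [[0.174, -0.985, 0.002], [-0.985, -0.174, 0.001], [-0.0, -0.002, -1.0]]
wrist_force: [-0.3, -0.3, 0.0]
gripper_width: 0.513
gripper_force: 0.0
```

Emit:
apply_moves(moves=[[[0,0,0],0],[[0,0,0],0],[[0,0,0],0],[[0,0,0],0],[[0,0,0],0]], hand=0.01)

```text
time_s: 11.9
tcp_pos: [0.6079, 0.1481, 0.0429]
ee_rot: [[0.173, -0.985, -0.0], [-0.985, -0.173, -0.0], [-0.0, 0.0, -1.0]]
wrist_force: [-0.5, 1.0, 1.9]
gripper_width: 0.243
gripper_force: 30.0
```

Only 14 mm of the knob is between the pads, so I'll re-grip 6 mm lower.

Emit:
apply_moves(moves=[[[0,0,0],0],[[0,0,0],0],[[0,0,0],0],[[0,0,0.003],0],[[0,0,0.003],0]], hand=0.04)

```text
time_s: 12.32
tcp_pos: [0.6081, 0.1482, 0.0364]
ee_rot: [[0.173, -0.985, 0.0], [-0.985, -0.173, 0.0], [-0.0, -0.0, -1.0]]
wrist_force: [-0.1, -0.0, -0.1]
gripper_width: 0.445
gripper_force: 0.0
```

Emit:
apply_moves(moves=[[[0,0,0],0],[[0,0,0],0],[[0,0,0],0],[[0,0,0],0],[[0,0,0],0]], hand=0.01)

```text
time_s: 12.73
tcp_pos: [0.6079, 0.1481, 0.0365]
ee_rot: [[0.173, -0.985, -0.0], [-0.985, -0.173, -0.0], [0.0, 0.0, -1.0]]
wrist_force: [0.4, 0.3, -0.4]
gripper_width: 0.24
gripper_force: 30.0
```

Emit:
apply_moves(moves=[[[0,0,-0.005],0],[[0,0,-0.02],0],[[0,0,-0.03],0],[[0,0,-0.03],0],[[0,0,-0.02],0]])

```text
time_s: 13.15
tcp_pos: [0.6082, 0.1482, 0.1435]
ee_rot: [[0.173, -0.985, 0.001], [-0.985, -0.173, 0.0], [-0.0, -0.001, -1.0]]
wrist_force: [0.9, 0.7, -5.0]
gripper_width: 0.243
gripper_force: 30.0
```

Emit:
apply_moves(moves=[[[0,0,-0.01],0],[[0,0,0],0],[[0,0,0],0],[[0,0,0],0],[[0,0,0],0]])

```text
time_s: 13.57
tcp_pos: [0.6066, 0.1476, 0.149]
ee_rot: [[0.173, -0.985, -0.005], [-0.985, -0.173, -0.002], [0.001, 0.005, -1.0]]
wrist_force: [-0.3, -0.2, -5.2]
gripper_width: 0.241
gripper_force: 30.0
```

```bash
cat > w.py <<'E'
from sil import *
s=r.sense();t=np.array(s["tcp_pos"]);R=np.array(s["ee_rot"]);p=imaging.capture("scene")
L=models.cut_out(p,"tin");print("tin",[(l["region"].sum(),round(l["confidence"],2)) for l in L])
if L: print(fit([p],[L[0]["region"].astype(float)],M["tin"],[.4395,.153],0.))
for n in("bearing_c","post_tip"): print(n,[(np.round(at_z(ray(p,a),.035 if n[0]=="b" else .047),4),c) for a,c in find(p,n)[:2]])
h=cv2.cvtColor(p["frame"],cv2.COLOR_BGR2HSV);m=((h[...,0]>95)&(h[...,0]<125)&(h[...,1]>110)).astype(np.uint8)
_,Lb,S,C=cv2.connectedComponentsWithStats(m);i=S[1:,4].argmax()+1;m=Lb==i;print(S[i])
A=np.radians(np.arange(0,360,30))
def sup(m):
    y,x=np.nonzero(m>.5);return np.array([np.max(x*np.cos(a)+y*np.sin(a)) for a in A])
ref=sup(m);z=np.array([0,0,.0365-.002])
for k in(-4,-2,0,2,4):
    x=t+R[:,0]*k/1e3-z;print(k,np.round(sup(sil(p,x,[(70,0),(63,15)]))-ref,1))
cv2.imwrite("pics/h.png",cv2.resize(p["frame"][140:340,200:460],(780,600)))
E
python3 w.py
```

```text
tin [(np.int64(2438), 0.63)]
(array([0.44050638, 0.15538678]), np.float64(0.2942125496630153))
bearing_c [(array([0.4417, 0.146 , 0.035 ]), 0.97)]
post_tip [(array([0.4348, 0.153 , 0.047 ]), 0.89), (array([ 0.3903, -0.0956,  0.047 ]), 0.67)]
[ 309  203   66   48 2146]
-4 [-1.  -1.4 -1.1 -1.   0.3  1.5  3.   2.   2.8  5.  -0.1 -2.1]
-2 [-1.  -0.5 -0.5  0.   0.6  1.2  2.   1.5  2.2  4.  -0.4 -1.7]
0 [ 0.   0.1  0.5  0.   1.   1.2  1.   0.6  1.5  4.  -0.5 -1.4]
2 [ 1.   1.4  1.4  1.   1.2  1.   1.   0.1  0.5  3.  -0.7 -1.4]
4 [ 1.   2.   2.2  2.   1.6  0.9  0.  -0.8 -0.4  3.  -0.7 -1. ]
```

View pics/h.png

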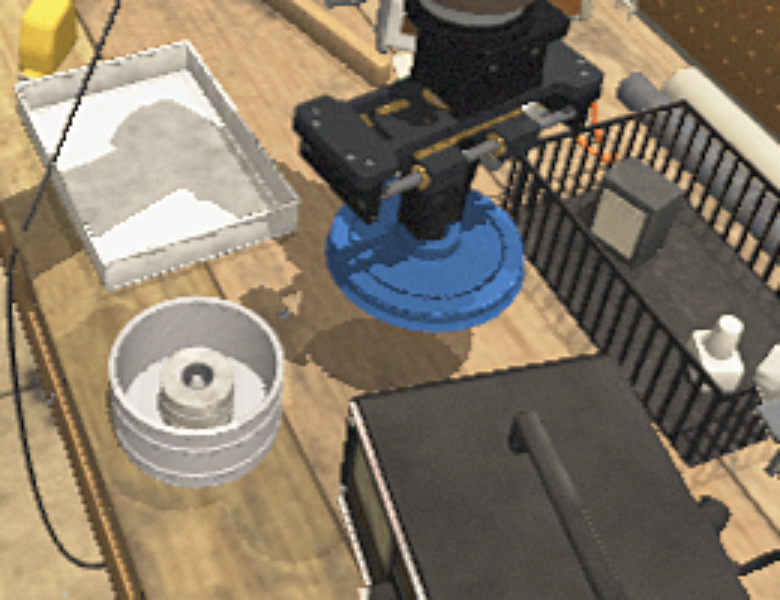

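The third bearing lies flush on the pile in the tin, at (197,378), and the lids hang level, centred under the gripper. Carrying them over the tin.

Emit:
apply_moves(moves=[[[-0.0043,0.0207,0],0],[[-0.0043,0.0207,0],0],[[-0.0043,0.0207,0],0],[[-0.0043,0.0207,0],0],[[-0.0043,0.0207,0],0]])

```text
time_s: 14.18
tcp_pos: [0.5014, 0.1513, 0.1514]
ee_rot: [[0.173, -0.985, -0.0], [-0.985, -0.173, -0.0], [0.0, 0.0, -1.0]]
wrist_force: [0.7, 0.0, -5.0]
gripper_width: 0.243
gripper_force: 30.0
```

Emit:
apply_moves(moves=[[[-0.0043,0.0207,0],0],[[-0.0043,0.0207,0],0],[[-0.0043,0.0207,0],0],[[0,0,0],0],[[0,0,0],0]])

```text
time_s: 14.6
tcp_pos: [0.4384, 0.1534, 0.152]
ee_rot: [[0.174, -0.985, 0.001], [-0.985, -0.174, 0.001], [-0.0, -0.001, -1.0]]
wrist_force: [0.6, 0.7, -4.8]
gripper_width: 0.24
gripper_force: 30.0
```

Emit:
apply_moves(moves=[[[0,0,0.01],0],[[0,0,0.01],0],[[0,0,0.01],0],[[0,0,0],0],[[0,0,0],0]])

```text
time_s: 15.02
tcp_pos: [0.4396, 0.1534, 0.1214]
ee_rot: [[0.173, -0.985, -0.0], [-0.985, -0.173, -0.001], [0.001, 0.0, -1.0]]
wrist_force: [-0.2, 1.0, -4.2]
gripper_width: 0.244
gripper_force: 30.0
```

```bash
cat > w2.py <<'E'
from sil import *
s=r.sense();t=np.array(s["tcp_pos"]);R=np.array(s["ee_rot"]);print(s["time_s"],np.round(t,4),np.round(s["wrist_force"],1))
p=imaging.capture("scene")
A=np.radians(np.arange(0,360,30))
def sup(m):
    y,x=np.nonzero(m>.5);return np.array([np.max(x*np.cos(a)+y*np.sin(a)) for a in A])
h=cv2.cvtColor(p["frame"],cv2.COLOR_BGR2HSV);m=((h[...,0]>95)&(h[...,0]<125)&(h[...,1]>110)).astype(np.uint8)
_,Lb,S,C=cv2.connectedComponentsWithStats(m);i=min(range(1,len(S)),key=lambda i:-S[i,4]);m=Lb==i;ref=sup(m);print(S[i])
for k in(-2,0,2):
    x=t+R[:,0]*k/1e3-np.array([0,0,.0345]);print("cap",k,np.round(sup(sil(p,x,[(70,0),(63,15)]))-ref,1))
L=models.cut_out(p,"tin")
if L:
    T=L[0]["region"];print("tin",T.sum(),L[0]["confidence"]);ref=sup(T)
    for d in((0,0),(.002,0),(0,.002)): print(d,np.round(sup(sil(p,np.array([.4393+d[0],.1535+d[1],0]),M["tin"]))-ref,1))
cv2.imwrite("pics/i.png",cv2.resize(p["frame"][190:310,190:340],(750,600)))
E
python3 w2.py
```

```text
15.0167 [0.4396 0.1534 0.1214] [-0.2  1.  -4.2]
[ 231  228   68   54 2417]
cap -2 [ 1.   0.  -0.4  0.   0.1  0.6  1.  -0.1  4.2  3.   0.  -0.6]
cap 0 [ 1.   0.9  0.4  1.   0.5  0.6  0.  -0.7  3.3  2.  -0.2 -0.3]
cap 2 [ 2.   1.7  1.4  1.   0.9  0.6  0.  -1.5  2.7  2.  -0.6 -0. ]
tin 998 0.64
(0, 0) [ 2.   1.9  1.4  0.   0.7  1.2  1.  11.  22.3 35.  22.5 11.1]
(0.002, 0) [ 3.   2.2  1.5  0.   0.   0.4  0.  10.3 22.3 35.  23.  12. ]
(0, 0.002) [ 2.   1.   0.6  0.   0.2  0.9  2.  11.5 23.2 36.  22.7 11.1]
```

View pics/i.png

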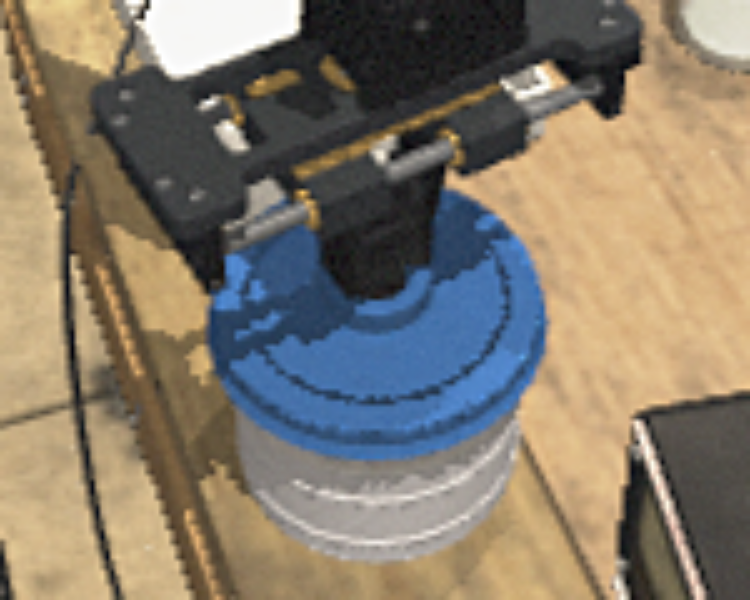

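The lids sit squarely over the tin (cap centre about (378,330), tin about (378,490)). Lowering in small steps.

Emit:
apply_moves(moves=[[[0,0,0.007],0],[[0,0,0.006],0],[[0,0,0.002],0],[[0,0,0],0],[[0,0,0],0]])

```text
time_s: 15.53
tcp_pos: [0.439, 0.1533, 0.1064]
ee_rot: [[0.173, -0.985, -0.0], [-0.985, -0.173, -0.0], [0.0, 0.0, -1.0]]
wrist_force: [0.4, -0.7, -5.6]
gripper_width: 0.242
gripper_force: 30.0
```

Emit:
apply_moves(moves=[[[0,0,0.0015],0],[[0,0,0.0015],0],[[0,0,0.0015],0],[[0,0,0],0]])

```text
time_s: 15.87
tcp_pos: [0.4388, 0.1532, 0.1018]
ee_rot: [[0.173, -0.985, -0.0], [-0.985, -0.173, -0.0], [0.0, 0.001, -1.0]]
wrist_force: [-0.7, 0.0, -5.0]
gripper_width: 0.244
gripper_force: 30.0
```

Emit:
apply_moves(moves=[[[0,0,0.001],0],[[0,0,0.001],0],[[0,0,0.001],0],[[0,0,0],0]])

```text
time_s: 16.2
tcp_pos: [0.4388, 0.1533, 0.0988]
ee_rot: [[0.173, -0.985, -0.0], [-0.985, -0.173, -0.0], [0.0, 0.0, -1.0]]
wrist_force: [-0.1, -0.0, -5.0]
gripper_width: 0.241
gripper_force: 30.0
```

No contact yet; the plug is entering freely.

Emit:
apply_moves(moves=[[[0,0,0.001],0],[[0,0,0.001],0],[[0,0,0.001],0],[[0,0,0],0]])

```text
time_s: 16.53
tcp_pos: [0.4388, 0.1533, 0.0958]
ee_rot: [[0.173, -0.985, -0.0], [-0.985, -0.173, -0.0], [0.0, 0.0, -1.0]]
wrist_force: [-0.4, -0.6, -6.1]
gripper_width: 0.245
gripper_force: 30.0
```

Emit:
apply_moves(moves=[[[0,0,0.001],0],[[0,0,0.001],0],[[0,0,0.001],0],[[0,0,0],0]])

```text
time_s: 16.87
tcp_pos: [0.4388, 0.1532, 0.0928]
ee_rot: [[0.173, -0.985, -0.0], [-0.985, -0.173, -0.0], [0.0, 0.0, -1.0]]
wrist_force: [-0.6, -0.1, -5.8]
gripper_width: 0.241
gripper_force: 30.0
```

Emit:
apply_moves(moves=[[[0,0,0.0005],0],[[0,0,0.0005],0],[[0,0,0],0]])

```text
time_s: 17.12
tcp_pos: [0.4389, 0.1533, 0.092]
ee_rot: [[0.173, -0.985, -0.0], [-0.985, -0.173, -0.0], [0.0, 0.0, -1.0]]
wrist_force: [0.1, 0.5, -6.5]
gripper_width: 0.246
gripper_force: 30.0
```

Emit:
apply_moves(moves=[[[0,0,0.0005],0],[[0,0,0],0],[[0,0,0],0]])

```text
time_s: 17.37
tcp_pos: [0.439, 0.1534, 0.0916]
ee_rot: [[0.173, -0.985, 0.0], [-0.985, -0.173, 0.0], [0.0, -0.0, -1.0]]
wrist_force: [-0.2, 0.4, -5.6]
gripper_width: 0.246
gripper_force: 30.0
```

Emit:
apply_moves(moves=[[[0,0,0.0005],0],[[0,0,0],0]])

```text
time_s: 17.53
tcp_pos: [0.439, 0.1534, 0.0915]
ee_rot: [[0.173, -0.985, 0.0], [-0.985, -0.173, -0.0], [0.0, -0.0, -1.0]]
wrist_force: [-2.2, -0.6, -0.5]
gripper_width: 0.242
gripper_force: 30.0
```

Emit:
apply_moves(moves=[[[0,0,0.0005],0],[[0,0,0],0]])

```text
time_s: 17.7
tcp_pos: [0.439, 0.1534, 0.0914]
ee_rot: [[0.173, -0.985, 0.0], [-0.985, -0.173, -0.0], [0.0, -0.0, -1.0]]
wrist_force: [-3.9, -0.2, 3.7]
gripper_width: 0.238
gripper_force: 30.0
```

The lids are seated: the weight came off at the expected height. Releasing.

Emit:
apply_moves(moves=[[[0,0,0],0],[[0,0,0],0],[[0,0,0],0],[[0,0,0],0],[[0,0,0],0]], hand=0.064)

```text
time_s: 18.12
tcp_pos: [0.4393, 0.1536, 0.0906]
ee_rot: [[0.173, -0.985, 0.001], [-0.985, -0.173, 0.0], [-0.0, -0.001, -1.0]]
wrist_force: [0.1, -0.3, -1.0]
gripper_width: 0.535
gripper_force: 0.0
```

Emit:
apply_moves(moves=[[[0,0,0],0],[[0,0,0],0],[[0,0,0],0]])

```text
time_s: 18.37
tcp_pos: [0.439, 0.1534, 0.0905]
ee_rot: [[0.173, -0.985, 0.0], [-0.985, -0.173, 0.0], [-0.0, -0.0, -1.0]]
wrist_force: [0.3, 0.3, -0.1]
gripper_width: 0.711
gripper_force: 0.0
```

```bash
sed -i 's#pics/i.png#pics/j.png#; s/.0345/.0325/' w2.py; python3 w2.py
```

```text
18.3667 [0.439  0.1534 0.0905] [ 0.3  0.3 -0.1]
[ 233  236   65   55 2248]
cap -2 [ 1.  -0.4 -0.6 -1.   0.   0.4  2.   2.2  6.4  2.   0.4 -0.5]
cap 0 [ 1.   0.5  0.1  0.   0.4  0.4  2.   1.4  5.9  1.  -0.1 -0.5]
cap 2 [ 2.   1.4  1.2  1.   0.7  0.1  1.   0.7  5.3  0.  -0.3 -0.3]
tin 522 0.68
(0, 0) [ 3.   1.2  0.7  0.   1.   1.   3.  16.4 30.6 43.  29.4 15.5]
(0.002, 0) [ 4.   1.6  0.9  0.   0.3  0.1  2.  15.6 30.6 43.  29.9 16.4]
(0, 0.002) [ 3.   0.4  0.   0.   0.5  0.6  4.  16.9 31.5 44.  29.6 15.5]
```

View pics/j.png

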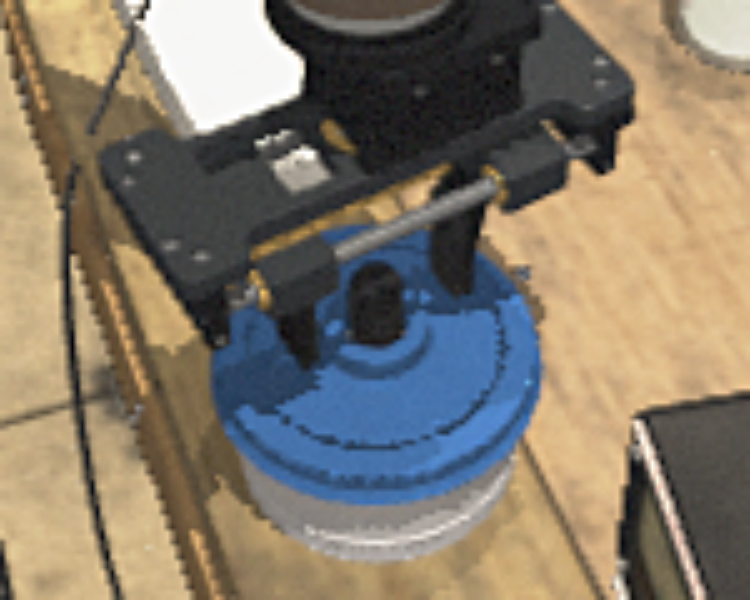

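The lids are level and down over the rim, with the fingers open either side of the collar, whose front is at (385,350). Lowering around the collar and gripping it.

Emit:
apply_moves(moves=[[[0,0,0.005],0],[[0,0,0.005],0],[[0,0,0.004],0],[[0,0,0],0],[[0,0,0],0]])

```text
time_s: 18.88
tcp_pos: [0.4387, 0.1532, 0.076]
ee_rot: [[0.173, -0.985, -0.001], [-0.985, -0.173, -0.001], [0.001, 0.001, -1.0]]
wrist_force: [0.4, 0.6, -0.2]
gripper_width: 0.737
gripper_force: 0.0
```

Emit:
apply_moves(moves=[[[0,0,0],0],[[0,0,0],0],[[0,0,0],0],[[0,0,0],0],[[0,0,0],0]], hand=0.03)

```text
time_s: 19.3
tcp_pos: [0.4391, 0.1534, 0.0767]
ee_rot: [[0.173, -0.985, 0.0], [-0.985, -0.173, 0.0], [-0.0, -0.0, -1.0]]
wrist_force: [-0.6, -0.1, -0.0]
gripper_width: 0.49
gripper_force: 30.0
```

Emit:
apply_moves(moves=[[[0,0,-0.002],0],[[0,0,-0.004],0],[[0,0,-0.008],0],[[0,0,-0.01],0],[[0,0,-0.01],0]])

```text
time_s: 19.72
tcp_pos: [0.4388, 0.1533, 0.1113]
ee_rot: [[0.173, -0.985, -0.0], [-0.985, -0.173, -0.0], [0.0, 0.0, -1.0]]
wrist_force: [-0.1, 0.1, -2.0]
gripper_width: 0.491
gripper_force: 30.0
```

Emit:
apply_moves(moves=[[[0,0,-0.015],0],[[0,0,-0.015],0],[[0,0,-0.015],0],[[0,0,-0.015],0],[[0,0,-0.006],0]])

```text
time_s: 20.13
tcp_pos: [0.4399, 0.1539, 0.1792]
ee_rot: [[0.173, -0.985, 0.004], [-0.985, -0.173, 0.002], [-0.002, -0.004, -1.0]]
wrist_force: [0.6, 1.0, -1.5]
gripper_width: 0.49
gripper_force: 30.0
```

Emit:
apply_moves(moves=[[[0,0,0],0],[[0,0,0],0],[[0,0,0],0],[[0,0,0],0],[[0,0,0],0]])

```text
time_s: 20.55
tcp_pos: [0.4385, 0.1531, 0.1757]
ee_rot: [[0.173, -0.985, -0.002], [-0.985, -0.173, -0.001], [0.001, 0.002, -1.0]]
wrist_force: [0.1, -0.0, -1.8]
gripper_width: 0.487
gripper_force: 30.0
```

```bash
python3 - <<'E'
from sil import *
p=imaging.capture("scene");cv2.imwrite("pics/k.png",cv2.resize(p["frame"][170:320,180:360],(720,600)))
for n in("vent_lid","knob","cap"): print(n,[(np.round(a,1).tolist(),c) for a,c in find(p,n)[:2]])
E
```

```text
vent_lid [([265.7, 262.4], 0.72), ([289.7, 381.1], 0.48)]
knob [([264.1, 249.2], 0.81), ([216.5, 160.5], 0.71)]
cap [([266.8, 230.1], 0.79), ([248.4, 191.1], 0.54)]
```

View pics/k.png

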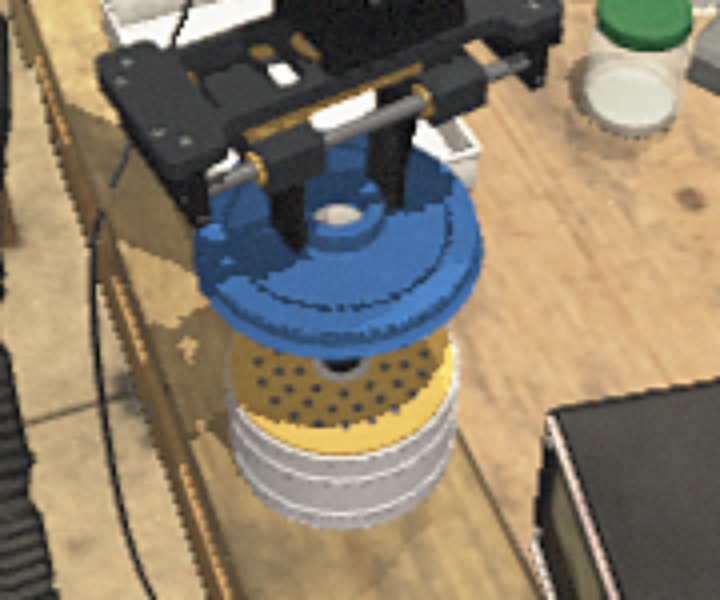

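The cap is held level about 10 cm up at (340,250). The brass lid sits on the tin at (345,400), seated and untouched. Letting it settle, then handing in.

Emit:
apply_moves(moves=[[[0,0,0],0],[[0,0,0],0],[[0,0,0],0],[[0,0,0],0],[[0,0,0],0]])

```text
time_s: 21.17
tcp_pos: [0.439, 0.1534, 0.1766]
ee_rot: [[0.173, -0.985, -0.0], [-0.985, -0.173, -0.0], [0.0, 0.0, -1.0]]
wrist_force: [0.7, 0.7, -2.4]
gripper_width: 0.493
gripper_force: 30.0
```

```bash
python3 -c "
from station import r
print(r.finish_job())"
```

```text
the job is handed in; nothing more can be done
None
```

The job is handed in at about 21 s, with no verdict returned: the third bearing is flat on the post, the vented lid is seated on the tin, and the blue cap is held level about 10 cm above it.

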